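# Find the high spot of a mill shaft with a dial indicator

## Task

The hand mill's shaft lies in its V-blocks on the kitchen counter and its roller runs out of true. Gently lower the indicator by its black knob until the plunger rests on the roller and the needle stands at about the middle of its scale, then gently turn the shaft by its star handle, without lifting it in the V-blocks, to find the roller's high spot. Leave the plunger resting on the high spot, let go of everything, and do not disturb the other things on the counter.

Things in the scene. Friction and masses are not known exactly. Their poses are not given: they have to be found in the camera images.
- rig: Fixed checking rig: steel base plate 215 x 150 x 15 mm, two V-blocks, a column. Origin on the counter below the shaft's axis, midway between the V-blocks; z up, y along the shaft's axis, x level towards the column. In mm here: V-blocks at y -50 and 50 (20 wide, 60 along x), shaft axis at z 85, column 18 thick at x 85, top at z 215; the plunger moves vertically at x = y = 0.
- shaft: Loose steel mill shaft, 185 mm long, about 0.8 kg, lying level in the V-blocks on journals 24 mm thick. Origin on its axis midway between the V-blocks, 85 mm above the counter; y along its axis. It turns in the V-blocks about y with dry friction, stays where left, 2 mm end play. Positive turning about y carries an arm that points up towards the rig's +x.
- star (a point): Centre of the star handle at the shaft's -y end, on its axis, 96.5 mm from the shaft's origin, turning with it: five straight steel arms 10 mm thick, 72 degrees apart, one along the shaft's +z, each ending in a black 16 mm ball centred 55 mm from the axis. Push the arm nearest upright sideways (rig's x) with shut fingertips from above, under 8 N, then take the next arm.
- seat (a point): Fixed point of the rig on the shaft's axis under the plunger, 85 mm above the counter. Around it sits the roller, steel, 40 mm thick, 50 mm long, fast on the shaft but 3 mm off centre in an unknown direction: the tip of the plunger resting on it lies 101.5 to 107.5 mm above the counter and rises and falls as a cosine of the shaft's angle, one high spot a turn.
- plunger: Sprung plunger of the dial indicator: steel pin with a round tip of 4 mm radius, pointing straight down above the middle of the roller. Origin at its lowest point, z up. It slides up 15 mm into the dial case; the spring gives 0.7 N at first touch, 3.4 N at full travel, then it is solid. More than 12 N damages it.
- needle (a joint): Needle on the white dial (90 mm across, facing up, above the plunger), rad: 0 with the plunger fully out, growing clockwise seen from above by 0.314 rad per mm that the plunger is pushed in, 4.71 at full travel. The middle of the scale, 2.36, has the longest tick, which points to the rig's -x (away from the column).
- carriage (a joint): How far the dial carriage (dial, bar, knob) is lowered on the column, m: 0 at the top, 0.065 lowest. With the plunger fully out its tip is 0.145 m minus this above the counter. The carriage stays where it is left; about 4 N push it down and about 9 N raise it, besides the plunger's spring.
- knob (a point): Grip point of the black upright knob on the carriage, 20 mm thick, 40 mm tall, to pinch from above: on the knob's axis, 15 mm below its top, 25 mm above the dark bar (18 mm wide) that carries it and 23 mm above the dial's face. At the rig's x = 135 mm, y = 0; goes up and down with the carriage.
- spice_jar: Small glass jar 48 mm wide, 85 mm tall, with a red lid; origin under its centre. Leave alone.
- tin: Plain steel can 68 mm wide, 100 mm tall; origin under its centre. Leave alone.
- mug: White mug 80 mm wide, 92 mm tall; origin under its centre. Leave alone.

How it is judged:
On the way:
1. the plunger rests on the roller and the needle stands at about the middle of its scale (plunger pushed in by 5 to 10 mm) (contact force between plunger and shaft above 0.3 N and value of joint needle between 1.57 and 3.14 rad), for 0.2 s.
At the end, for the whole second after the job is handed in: The plunger rests on the roller with its tip within 0.4 mm of its height on the high spot, 107.5 mm above the counter (high spot within about 29 degrees of the plunger), the shaft lies still and seated in the V-blocks (axis 85 mm above the counter within 1.5 mm), and nothing is held (contact force between plunger and shaft above 0.3 N and z of plunger in the frame of rig between 0.1071 and 0.109 m and z of shaft in the frame of rig between 0.0835 and 0.0865 m and angular speed of shaft below 0.05 rad/s); the robot touches nothing.
It fails at once if the plunger is pressed onto the shaft with more than 12 N (contact force between plunger and shaft above 12 N).
It fails at once if the fingers push the shaft or its handle with more than 22 N (contact force between the fingers and shaft above 22 N).
It fails at once if the shaft is lifted or shoved by more than 6 mm in its V-blocks (distance of shaft from where it was at the start of the episode above 0.006 m).
It fails at once if a bystander (jar, tin or mug) is moved by more than 20 mm (distance of any of spice_jar, tin, mug from where it was at the start of the episode above 0.02 m).
It also fails if it takes over 72 s, if anything falls off the work surface, if the arm or the gripper's body presses on something with over 40 N, if the wrist force passes 120 N, or if a joint passes its speed limit or range.

## Robot

A 7-joint arm with a two-finger parallel gripper is mounted at the origin on the work surface. World frame = base frame: x ahead of the robot, y to its left, z up, the work surface at z = 0. Lengths are in m, angles in rad, forces in N, time in s.
With the tool pointing down it reaches from about 0.425 to 0.875 m from the base axis. Payload 4.7 kg.
Tool frame: the origin (TCP) lies on the mounting face of the last link; the fingertips stand 173 mm ahead of it and the grasp point (between the pads) lies 155 mm ahead of it; z points along the fingers, y is the line along which they close (so a half turn about z gives the same grasp; the last joint's range is limited). The gripper opens to 85 mm and grips with 20 to 120 N. Pads are 22 mm wide; open, the fingers measure 114 mm over their backs; the gripper's body (76 mm by 85 mm) begins 54 mm behind the grasp point. The pads swing forward as they close: fully open they stand 13 mm farther back than shut.
Start: joints at [1.22, 0.321, -0.07, 1.45, 0.023, 1.371, -0.057], TCP at [0.232, -0.607, 0.405] pointing down, gripper open.
Joint ranges: [-2.86, 2.86], [-0.3, 2.09], [-1.38, 1.24], [0.06, 2.45], [-1.56, 4.7], [0.09, 2.05], [-2.69, 2.69]. Speed limits (rad/s): [2.57, 2.57, 3.14, 3.14, 3.14, 3.14, 3.14].

## Interface

Orientations are given as a unit quaternion [w, x, y, z].
In Python, from cell import ctrl gives the robot as it stands. Calls block until the motion is done:
- ctrl.move_ptp(position, orientation): joint-space move of the TCP to a pose.
- ctrl.movel(position, orientation=None, v=0.15): straight line of the TCP; orientation=None keeps the orientation; v is the mean speed in m/s.
- ctrl.move_j(angles): joint-space move.
- ctrl.command_gripper(opening, squeeze=None): finger opening in m; squeeze is the grip in N (None keeps the last); returns when the fingers have stopped.
- ctrl.wait(seconds).
- ctrl.ik(position, orientation): joint angles nearest the present ones, or None.
- ctrl.get_obs(): the state.
- ctrl.read_camera(name): name is "scene" or "top" or "wrist"; returns the picture (420x560x3 uint8, red, green, blue); there is no depth.
- ctrl.camera_model(name): a dict with "fx", "fy", "cx", "cy" (pixels), "position" and "orientation" of the camera in the world; the wrist camera has in their place "mount" (4x4, takes a point from camera to tool coordinates, whose origin is the TCP and whose axes are the flange's). Camera axes: x right, y up, looking along -z (the intrinsics and any distortion apply to the point x, -y, -z); pixel columns grow to the right and rows downward; lengths in m; the calibration is good to about 2 mm. A picture is of the moment at which its call begins: read the wrist's pose just before it. camera_model takes no time and is no camera call.
A pose or a line that the arm cannot do raises ctrl.Unreachable and nothing moves.
- ctrl.hand_in(): hands the job in; it is judged then, once.
The state is a dict: "time": time; "joint_positions": joint angles; "qvel": joint speeds; "joint_efforts": joint torques, N m; "tcp_pos": TCP position; "orientation": TCP orientation; "ft_force": force on the tool from outside, world axes, zero at the start; "moment": the same for the moment, N m; "gripper_width": finger opening in m; "gripper_force": force on a finger pad.
Only numpy, scipy, OpenCV 4.12 (cv2) and the standard library are available. Lean on these libraries where they do the work, as an engineer would, in place of code of your own. Each camera call takes 0.05 s, during which the arm holds its last target. There are 200 camera calls.

## Working session

There is one attempt and no reset: what is moved stays moved. The work goes in short steps, each a Python script; the robot and the scene stay as the last script left them, time stands still between calls to the robot, and variables do not carry over. Pictures are saved under pics/ and viewed, at most 10 in all, crops included, and the job is handed in when it is done.

```bash
ls; mkdir -p pics
python3 - <<'E'
from cell import ctrl
import cv2,numpy as np
o=ctrl.get_obs();print(o['time'],o['tcp_pos'],o['orientation'])
for n in ("scene","top"):
    print(n,ctrl.camera_model(n)); cv2.imwrite(f"pics/{n}0.png",ctrl.read_camera(n)[:,:,::-1])
print(ctrl.camera_model("wrist"))
E
```

```text
pics
0.0 [ 0.23180493 -0.60702763  0.403595  ] [-9.72819529e-04  9.83400703e-01  1.81444357e-01 -2.35758547e-04]
scene {'fx': 404.0737724934511, 'fy': 404.0737724934511, 'cx': 276.3970868907802, 'cy': 210.03568406495316, 'position': array([1.29088024, 0.29638436, 0.79614178]), 'orientation': array([0.50636846, 0.23668219, 0.36647617, 0.74381969])}
top {'fx': 429.2193466516944, 'fy': 429.2193466516944, 'cx': 285.09669651344564, 'cy': 202.11906893154915, 'position': array([0.32635819, 0.02112543, 1.24300716]), 'orientation': array([-0.64669647, -0.07167714,  0.0817346 ,  0.7549606 ])}
{'fx': 360.12539166566927, 'fy': 360.12539166566927, 'cx': 276.22379221670536, 'cy': 211.9492209778185, 'mount': array([[-1.99551164e-04,  9.65412383e-01,  2.60727618e-01,
         6.60453890e-02],
       [ 9.99998932e-01, -1.84857192e-04,  1.44984400e-03,
        -9.61560395e-05],
       [ 1.44789473e-03,  2.60727629e-01, -9.65411315e-01,
         3.05659066e-02],
       [ 0.00000000e+00,  0.00000000e+00,  0.00000000e+00,
         1.00000000e+00]])}
```

View pics/top0.png

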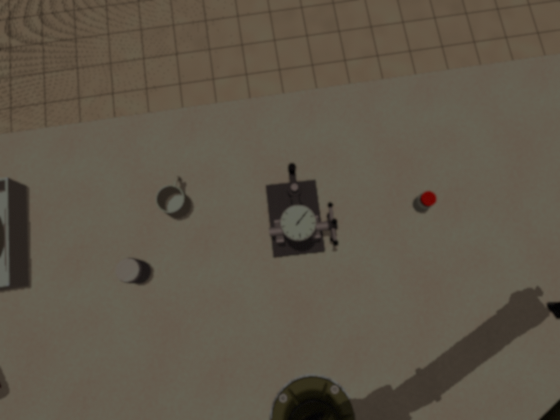

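View pics/scene0.png

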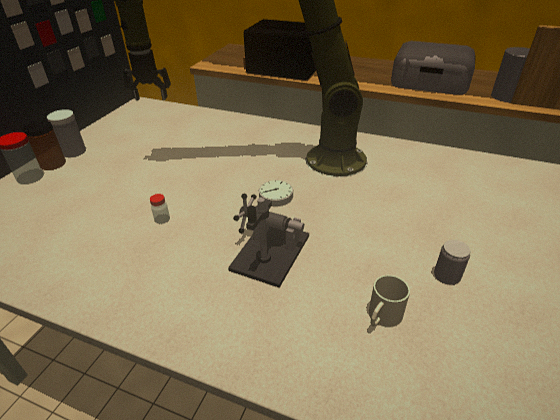

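The top view shows the rig's plate at about (295,218), dial at (298,222), knob at (292,168) and star at (332,226). So the rig's +x points away from the robot. The jar (428,199), mug (172,202) and tin (132,270) are well clear.

```bash
cat > h.py <<'E'
from cell import ctrl
import cv2,numpy as np
from scipy.spatial.transform import Rotation as R
def rot(q): return R.from_quat([q[1],q[2],q[3],q[0]]).as_matrix()
def cam(n,obs=None):
    m=ctrl.camera_model(n)
    if n=="wrist":
        o=obs or ctrl.get_obs(); T=np.eye(4);T[:3,:3]=rot(o['orientation']);T[:3,3]=o['tcp_pos'];T=T@m['mount']
        return m,T[:3,:3],T[:3,3]
    return m,rot(m['orientation']),np.array(m['position'])
def ray(c,u,v):
    m,A,p=c; d=A@np.array([(u-m['cx'])/m['fx'],-(v-m['cy'])/m['fy'],-1]); return p,d/np.linalg.norm(d)
def onz(c,u,v,z):
    p,d=ray(c,u,v); return p+d*(z-p[2])/d[2]
def tri(rs):
    A=sum(np.eye(3)-np.outer(d,d) for p,d in rs);b=sum((np.eye(3)-np.outer(d,d))@p for p,d in rs)
    return np.linalg.solve(A,b)
def down(yaw): # tool x axis at world yaw, z down
    r=(R.from_euler('z',yaw)*R.from_euler('x',np.pi)).as_quat(); return [r[3],*r[:3]]
def snap(n,f):
    o=ctrl.get_obs(); c=cam(n,o); im=ctrl.read_camera(n)[:,:,::-1].copy(); cv2.imwrite(f"pics/{f}.png",im); return c,im
E
python3 - <<'E'
from h import *
c=cam("top");z=.015
for p in [(267,184),(317,181),(324,252),(273,257)]: print(onz(c,*p,z))
print('dial~',onz(c,298,222,.2),'knob',onz(c,292,168,.22),'star',onz(c,332,226,.085))
for y in(0,np.pi/2,-np.pi/2,np.pi):
  for x in ([.55,0,.42],[.5,-.1,.42]): print(y,ctrl.ik(x,down(y)))
o=ctrl.get_obs();print(rot(o['orientation']))
E
```

```text
[0.65792553 0.02698721 0.015     ]
[ 0.64421386 -0.12068821  0.015     ]
[ 0.43415515 -0.10491812  0.015     ]
[0.44244979 0.04112413 0.015     ]
dial~ [ 0.50044588 -0.03539499  0.2       ] knob [ 0.63368417 -0.04130648  0.22      ] star [ 0.49445443 -0.13153169  0.085     ]
0 [ 0.64064087  0.1612076  -0.76034796  1.65795437  0.11318414  1.36761856
 -1.70692122]
0 [ 0.69563258  0.040588   -0.56115853  1.75285464  0.02211103  1.35442054
 -1.44069891]
1.5707963267948966 [ 0.67200107  0.16706344 -0.79704996  1.65706865  0.12171675  1.36868467
 -0.14258931]
1.5707963267948966 [ 0.77523486  0.04546417 -0.64344674  1.75055614  0.02791982  1.35473631
  0.12629727]
-1.5707963267948966 None
-1.5707963267948966 None
3.141592653589793 [ 0.73415505  0.18041137 -0.87106816  1.65538039  0.14051221  1.37121767
  1.41392102]
3.141592653589793 [ 0.80665135  0.04758344 -0.67606314  1.74968072  0.03047523  1.35488109
  1.69540626]
[[ 9.34175718e-01  3.56812634e-01 -6.86770124e-04]
 [ 3.56813290e-01 -9.34174295e-01  1.63191923e-03]
 [-5.92735973e-05 -1.76954803e-03 -9.99998433e-01]]
```

Run:
```python
from h import *
ctrl.move_ptp([.47,-.05,.47],down(0)); snap("wrist","w1")
ctrl.movel([.56,-.05,.47]); snap("wrist","w2")
print(ctrl.get_obs()['time'])
a=cv2.imread("pics/w1.png");b=cv2.imread("pics/w2.png")
cv2.imwrite("pics/w12.png",cv2.resize(cv2.convertScaleAbs(np.hstack([a,b]),alpha=1.5),(800,300)))
```

```text
3.1333
```

View pics/w1.png

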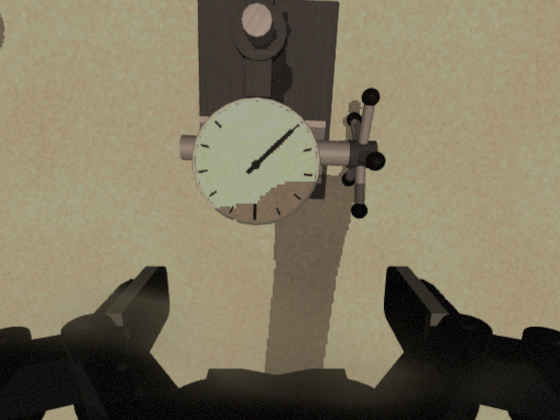

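View pics/w2.png

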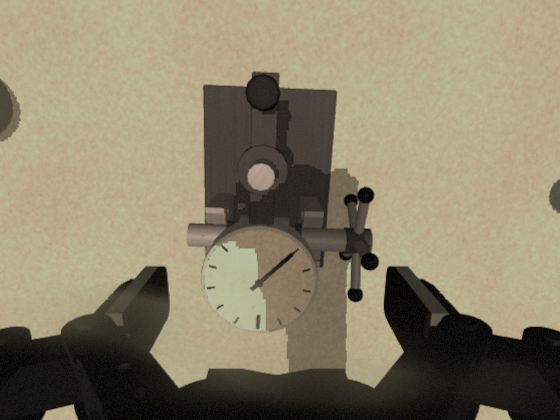

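In w1 the dial is at (256,161), the column top at (257,20) and the balls at (371,97), (376,161), (359,210), (354,118) and (349,180). In w2 the knob is at (263,92), the column top at (260,176), the dial at (260,278) and the upper balls at (366,195), (370,261) and (355,295). Next I refine these positions by blob detection and triangulation.

```bash
cat >> h.py <<'E'
def fcam(x,y,z): return cam("wrist",{'orientation':down(0),'tcp_pos':np.array([x,y,z])})
E
python3 - <<'E'
from h import *
c1=fcam(.47,-.05,.47);c2=fcam(.56,-.05,.47)
o=ctrl.get_obs();print(o['tcp_pos'],rot(o['orientation']).round(4).tolist())
col=tri([ray(c1,257,20),ray(c2,260.5,176.5)]);dial=tri([ray(c1,256,161),ray(c2,260,278)])
print('col',col,onz(c1,257,20,.215),onz(c2,260.5,176.5,.215));print('dial',dial)
for a,b in [((371,97),(366,195)),((376,161),(370,261)),((359,210),(355,295))]: print('ball',tri([ray(c1,*a),ray(c2,*b)]))
for h in(.215,.22,.225,.23,.235,.24): print('knobtop',onz(c2,263,92,h))
# plate edges
for p in [(204,86),(336,91)]: print(onz(c2,*p,.015))
for p in [(324,198),(198,1)]: print(onz(c1,*p,.015))
# knob also from top: triangulate
print('knob tri',tri([ray(c2,263,92),ray(cam("top"),292,166.5)]))
E
```

```text
[ 0.55944379 -0.05001838  0.47000676] [[1.0, -0.0002, -0.0006], [-0.0002, -1.0, -0.0003], [-0.0006, 0.0003, -1.0]]
col [ 0.58797567 -0.03906725  0.21278471] [ 0.58746768 -0.03870161  0.215     ] [ 0.58835589 -0.03964271  0.215     ]
dial [ 0.50436673 -0.03610834  0.18493262]
ball [ 0.5511603  -0.13517874  0.10025622]
ball [ 0.49838132 -0.13352633  0.13711707]
ball [ 0.44751422 -0.12944621  0.10537015]
knobtop [ 0.63885753 -0.04170944  0.215     ]
knobtop [ 0.63857088 -0.04188979  0.22      ]
knobtop [ 0.63828424 -0.04207015  0.225     ]
knobtop [ 0.63799759 -0.0422505   0.23      ]
knobtop [ 0.63771095 -0.04243085  0.235     ]
knobtop [ 0.6374243  -0.04261121  0.24      ]
[0.65670214 0.03126875 0.015     ]
[ 0.65136502 -0.11619873  0.015     ]
[ 0.43860811 -0.10700119  0.015     ]
[0.65150305 0.03313515 0.015     ]
knob tri [ 0.63870229 -0.04194958  0.21638702]
```

Run:
```python
from h import *
q=down(np.radians(-2.3)); x,y=.638,-.042
ctrl.command_gripper(.06)
ctrl.move_ptp([x,y,.44],q); ctrl.movel([x,y,.366],v=.1)
o=ctrl.get_obs();print(o['ft_force'])
ctrl.command_gripper(0,30)
o=ctrl.get_obs();print(o['gripper_width'],o['ft_force'],o['tcp_pos'])
for dz in (10,20,30,36,40,42):
    ctrl.movel([x,y,.366-dz/1000],v=.03); o=ctrl.get_obs(); print(dz,o['ft_force'].round(2),o['tcp_pos'].round(4),o['gripper_width'])
snap("top","t2");snap("scene","s2");print(ctrl.get_obs()['time'])
a=cv2.imread("pics/t2.png")[170:270,240:360];b=cv2.imread("pics/s2.png")[150:270,210:330]
cv2.imwrite("pics/c2.png",cv2.convertScaleAbs(np.hstack([cv2.resize(a,(400,400)),cv2.resize(b,(400,400))]),alpha=1.7))
```

```text
[-0.17198916 -0.00434294  0.12455505]
0.019079300631275345 [-0.17079474 -0.05042388  1.31896428] [ 0.63814823 -0.04208332  0.36652794]
10 [ 2.25 -0.86 -1.  ] [ 0.6382 -0.0422  0.3554] 0.01918902744297159
20 [ 2.77 -1.05 -1.12] [ 0.6382 -0.0422  0.3454] 0.019122107827490024
30 [ 4.11 -0.94 -1.25] [ 0.6381 -0.0421  0.3355] 0.018929330656738422
36 [ 3.48 -0.86  0.76] [ 0.6381 -0.0421  0.33  ] 0.019192335681763973
40 [ 3.92 -1.59  2.92] [ 0.6381 -0.0421  0.3263] 0.019427535807389002
42 [ 2.67 -2.05  4.74] [ 0.6381 -0.0421  0.3244] 0.018728940838501955
7.7083
```

View pics/c2.png

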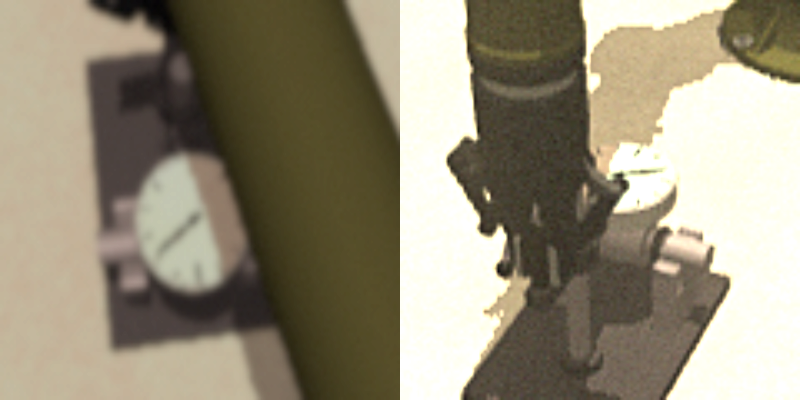

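The top crop shows the hub at (195,218), the needle tip at about (160,250) and the long tick at about (197,270). So the needle is roughly 0.8 rad past the middle, about 10 mm in. I raise the carriage 3 mm, release it and look properly.

```bash
cat >> h.py <<'E'
YAW=np.radians(-2.3); O=np.array([.5035,-.0365])
def needle(c,im,zf=.1455,dbg=None):
    m,A,p=c; N=400; s=.00025  # rectified dial plane, rig axes: col = -y(rig), row = -x(rig)
    jj,ii=np.meshgrid(np.arange(N),np.arange(N)); xr=(N/2-ii)*s; yr=(N/2-jj)*s
    X=np.stack([O[0]+np.cos(YAW)*xr-np.sin(YAW)*yr,O[1]+np.sin(YAW)*xr+np.cos(YAW)*yr,np.full(xr.shape,zf)],-1)
    C=(X-p)@A; u=m['cx']-m['fx']*C[...,0]/C[...,2]; v=m['cy']+m['fy']*C[...,1]/C[...,2]
    w=cv2.remap(im,u.astype(np.float32),v.astype(np.float32),cv2.INTER_LINEAR)
    if dbg: cv2.imwrite(f"pics/{dbg}.png",w)
    g=w.max(-1).astype(float)
    # recentre on the dial: bright blob
    hub=np.array([N/2,N/2])
    a=np.radians(np.arange(0,360)); r=np.arange(56,120,2)
    gx=hub[0]+np.outer(r,np.sin(a)); gy=hub[1]-np.outer(r,np.cos(a))
    P=np.log(1+cv2.remap(g.astype(np.float32),gx.astype(np.float32),gy.astype(np.float32),cv2.INTER_LINEAR)).mean(0)
    from scipy.ndimage import median_filter,gaussian_filter1d
    D=gaussian_filter1d(median_filter(P,41,mode='wrap')-P,3,mode='wrap'); k=int(D.argmax())
    # a: clockwise from rig +x; mid scale (2.36) is at a=180deg
    return 2.36+np.radians((k-180+180)%360-180),D[k],w
E
python3 - <<'E'
from h import *
q=down(YAW);x,y=.638,-.042
ctrl.movel([x,y,.327],v=.02);o=ctrl.get_obs();print(o['ft_force'],o['tcp_pos'])
ctrl.command_gripper(.05);o=ctrl.get_obs();print(o['ft_force'],o['tcp_pos'])
ctrl.movel([x,y,.42],v=.15)
ctrl.command_gripper(0,20)
ctrl.move_ptp([.455,-.09,.42],q)
c,im=snap("wrist","w3")
for z in(.142,.145,.148): print(needle(c,im,z,f"n3")[:2])
print(ctrl.get_obs()['time'])
w=cv2.imread("pics/n3.png");cv2.imwrite("pics/c3.png",np.hstack([cv2.resize(im,(520,390)),cv2.resize(w,(280,280)) if 0 else cv2.copyMakeBorder(cv2.resize(w,(270,270)),0,120,0,0,0)]))
E
```

```text
[ 6.224463   -0.98771916 -2.73335284] [ 0.63816813 -0.04218039  0.32591486]
[-0.06385124 -0.27150359  0.28700274] [ 0.63760558 -0.04166779  0.32656577]
(np.float64(3.005771823237902), np.float32(1.249441))
(np.float64(2.9883185307179585), np.float32(1.2468914))
(np.float64(2.970865238198015), np.float32(1.2443515))
10.5417
```

View pics/c3.png

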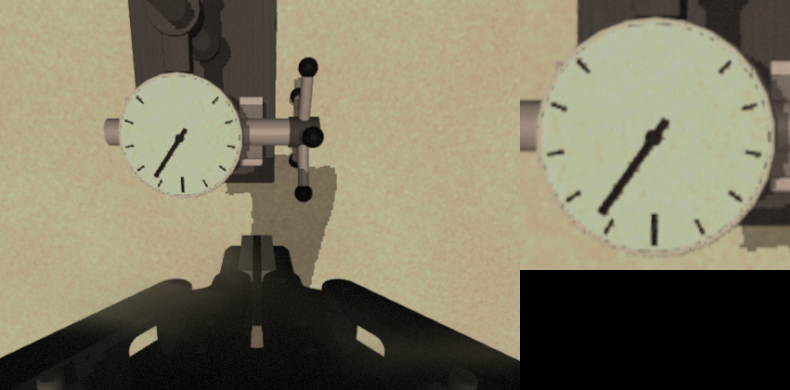

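The wrist view shows the needle at about 3.0 rad, 9.5 mm in, so the first milestone's range is met. One arm stands nearly upright, with its ball at (312,137) in the crop. I start with a small push and watch the needle for bottoming out.

```bash
cat >> h.py <<'E'
Q=down(YAW)
def rw(x,y,z): return [O[0]+np.cos(YAW)*x-np.sin(YAW)*y,O[1]+np.sin(YAW)*x+np.cos(YAW)*y,z]
def front(t,h=.034): t=np.radians(t); return h*np.tan(t)-.005/np.cos(t)   # flank of the arm at tip height
def push(t0,t1,v=.05,s=1):
    """push arm at t0 deg (from upright, towards s*x) on to t1 (both in the pushing sense), then back off and read"""
    xs=min(front(t0),.055*np.sin(np.radians(t0))-.008)-.007-.011; xe=front(t1)-.011
    ctrl.movel(rw(s*xs,-.0965,.40),Q,v=.3); ctrl.movel(rw(s*xs,-.0965,.292),v=.2)
    f0=ctrl.get_obs()['ft_force']; ctrl.movel(rw(s*xe,-.0965,.292),v=v); o=ctrl.get_obs()
    ctrl.movel(rw(s*(xe-.004),-.0965,.292),v=.05); ctrl.movel(rw(s*(xe-.004),-.0965,.40),v=.25)
    return o['ft_force']-f0, o['tcp_pos']
def look(f):
    c,im=snap("wrist",f); n=needle(c,im,.1455,f+"n"); print(f,'needle',round(n[0],3),'in mm',round(n[0]/.314,2),'contrast',round(float(n[1]),2),'t',ctrl.get_obs()['time'])
E
python3 - <<'E'
from h import *
look("a0")
print(push(1.5,25,v=.04)); look("a1")
a=cv2.imread("pics/a1.png");w=cv2.imread("pics/a1n.png");cv2.imwrite("pics/c4.png",np.hstack([cv2.resize(a,(520,390)),cv2.copyMakeBorder(cv2.resize(w,(270,270)),0,120,0,0,0)]))
E
```

```text
a0 needle 2.988 in mm 9.52 contrast 1.25 t 10.5917
(array([-1.09165082,  0.69381999, -0.17579504]), array([ 0.49915531, -0.13282261,  0.29195174]))
a1 needle 2.639 in mm 8.41 contrast 1.43 t 13.2333
```

View pics/c4.png

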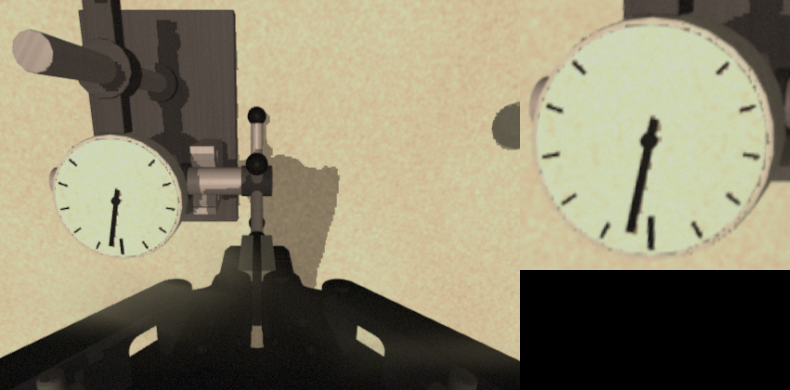

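The needle is falling (9.5 to 8.4 mm over about 23°), close to the steepest slope. The high spot is therefore 65-115° back, and the plunger will not bottom out. I push the other way.

Run:
```python
from h import *
print(push(-25,30,v=.05,s=-1)); look("a2")
print(push(-42,10,v=.05,s=-1)); look("a3")
```

```text
(array([ 0.85946889,  0.4967694 , -0.29463086]), array([ 0.49667687, -0.13289089,  0.29185404]))
a2 needle 3.355 in mm 10.68 contrast 1.38 t 16.3333
(array([-1.0357549 ,  0.25420418, -0.15101257]), array([ 0.50944766, -0.13334263,  0.29155709]))
a3 needle 3.669 in mm 11.68 contrast 1.37 t 19.475
```

Run:
```python
import numpy as np
from scipy.optimize import least_squares
t=np.radians([1.5,25,-30,-82]);p=np.array([9.52,8.41,10.68,11.68])
r=least_squares(lambda x:x[0]+3*np.cos(t-x[1])-p,[9,-1.5]);print(r.x[0],np.degrees(r.x[1]),r.fun)
A=np.c_[np.ones(4),np.cos(t),np.sin(t)];x=np.linalg.lstsq(A,p,rcond=None)[0];print(x,np.hypot(*x[1:]),np.degrees(np.arctan2(x[2],x[1])))
```

```text
8.667033616305437 -72.37706071115262 [-0.0198685  -0.12816205  0.20320936 -0.05517882]
[ 9.15482802  0.3706626  -2.4884263 ] 2.5158808000971074 -81.52782100574792
```

The fit puts the high spot at about -72 to -82°, and the shaft is now at -82°. I confirm by going past it, then come back.

```bash
cat > fit.py <<'E'
import numpy as np
E
python3 - <<'E'
from h import *
print(push(10,36,v=.05,s=-1)); look("a4")
E
```

```text
(array([ 0.11256335,  1.4328737 , -0.65129089]), array([ 0.49176953, -0.13275397,  0.29211592]))
a4 needle 3.582 in mm 11.41 contrast 1.37 t 21.9417
```

Run:
```python
from h import *
print(push(-36,-7,v=.05)); look("a5")
ctrl.movel(rw(-.03,-.11,.45),v=.2); ctrl.wait(.5); look("a6"); print(ctrl.get_obs()['ft_force'])
a=cv2.imread("pics/a6.png");w=cv2.imread("pics/a6n.png");cv2.imwrite("pics/c6.png",np.hstack([cv2.resize(a,(520,390)),cv2.copyMakeBorder(cv2.resize(w,(270,270)),0,120,0,0,0)]))
```

```text
(array([-0.38337743, -0.20494065, -1.10712193]), array([ 0.47955854, -0.13201388,  0.2919224 ]))
a5 needle 3.704 in mm 11.8 contrast 1.4 t 24.7583
a6 needle 3.704 in mm 11.8 contrast 1.3 t 25.7167
[ 0.60785561 -1.49329612 -0.14081736]
```

View pics/c6.png

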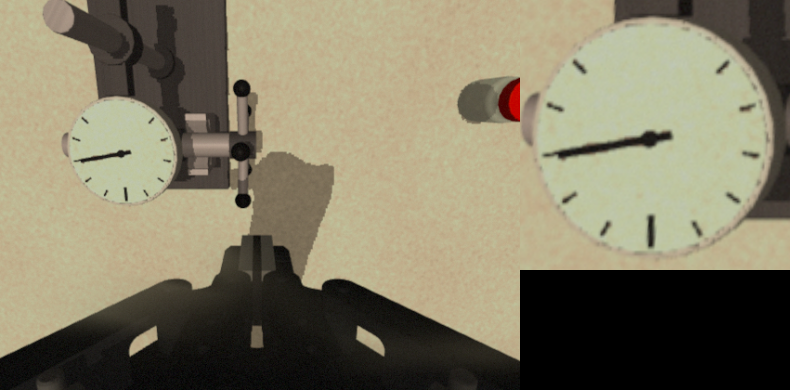

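The needle stands at 3.70 rad (11.8 mm), the highest reading of the sweep, and it falls on both sides. The gripper is well clear of everything, so I hand in.

```bash
python3 -c "
from h import *
print(ctrl.hand_in())"
```

```text
the job is handed in; nothing more can be done
None
```

I handed the job in with the plunger resting on the roller's high spot, within about 10° by my estimate. The needle read 3.70 rad (11.8 mm in), the highest of six shaft angles and lower on both sides. The gripper is clear of everything, and I saw no sign that the jar, tin or mug was disturbed; the hand-in returned no verdict.

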